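# Load the spice carousel and bring the jar to the front

### The job

Lower the spice jar with the orange lid gently, upright, into the empty brass ring of the spice carousel until it stands on the turntable, and let go of it. Then turn the carousel by its black centre handle, either way round, until that jar stands right at the brass pointer that sticks out of the foot on the robot's side, and finish there still gripping the handle so that the turntable is held still. Leave the other loose jars, the pepper mill, bottle, mug and ramekin where they are.

Things in the scene. Friction and masses are not known exactly. Their poses are not given: they have to be found in the camera images.
- jar_orange_center (a point): ceramic spice jar, 43 mm in diameter and 95 mm tall, white, with lid and band in orange; the point is its centre, 47.5 mm above its foot, z along the jar. Loose, 0.11 to 0.23 kg. It starts upright on the counter; which of three places is which varies. Standing in the ring its centre is 47.5 mm above empty_ring
- empty_ring (a point): centre of the floor of the only empty brass ring, on the turntable's top (30 mm above the counter), 95 mm from the turning axis; it turns with the carousel. The ring is 34 mm tall, 47 mm inside (54 mm at its flared mouth) and 62 mm over its rim, with an open top; the jar rests on the turntable inside. Four other rings, 72 degrees apart, hold jars of the same size (black, green, grey and blue lids) that are fixed to the carousel, their tops 125 mm above the counter
- front_spot (a point): fixed point on the carousel's foot where the jar has to come: 95 mm from the turning axis in the direction of the brass pointer that sticks out of the foot under the turntable, 30 mm above the counter (where the empty ring's point comes to lie)
- carousel_handle (a point): black upright-faced bar on a brass post in the middle of the carousel, fixed to the turntable and turning with it: 56 mm long (its x axis, which points away from the empty ring), 14 mm thick (y), 36 mm tall; the point is its centre, on the turning axis, 153 mm above the counter (bar from 135 to 171 mm). Post 18 mm in diameter
- carousel (a joint): angle of the turntable on its foot, rad, counter-clockwise from above; 0 (and every full turn) has the empty ring at the pointer. It turns either way without stops, with light friction (about 0.05 Nm), and stays where it is left. Turntable: wood, 270 mm in diameter, 30 mm above the counter
- jar_blue_center (a point): ceramic spice jar, 43 mm in diameter and 95 mm tall, white, with lid and band in blue; the point is its centre, 47.5 mm above its foot, z along the jar. Loose bystander
- jar_green_center (a point): ceramic spice jar, 43 mm in diameter and 95 mm tall, white, with lid and band in green; the point is its centre, 47.5 mm above its foot, z along the jar. Loose bystander
- pepper_mill: dark wooden pepper mill, 58 mm in diameter, 168 mm tall, origin under its foot. Loose bystander
- oil_bottle: green glass bottle, 60 mm in diameter, 210 mm tall, origin under its foot. Loose bystander
- mug: blue mug, 80 mm in diameter, 90 mm tall, handle at its +y, origin under its foot. Loose bystander
- ramekin: low terracotta bowl, 84 mm in diameter, 45 mm tall, origin under its foot. Loose bystander
Not all that is in view belongs to the job. What is shaped like the part that bears jar_orange_center but purple or red is not meant.

How it is judged (in metres and radians):
On the way, in this order (a step that is already met when the one before it is completed fails the run):
1. the orange-lidded jar stands in the empty ring, let go (horizontal distance between jar_orange_center and empty_ring below 0.006 m and z of jar_orange_center in the frame of empty_ring between 0.044 and 0.0515 m and angle between jar_orange_center's own z axis and vertical below 0.1 rad and contact force between the fingers and jar_orange below 0.1 N), for 0.2 s.
2. the carousel is turned until that jar is at the pointer (horizontal distance between jar_orange_center and empty_ring below 0.006 m and z of jar_orange_center in the frame of empty_ring between 0.044 and 0.0515 m and angle between jar_orange_center's own z axis and vertical below 0.1 rad and horizontal distance between jar_orange_center and front_spot below 0.014 m), for 0.2 s.
At the end, for the whole second after the job is handed in: The orange-lidded jar stands upright (0.1 rad) on the floor of the ring, within 14 mm of the spot at the pointer; the turntable is still (0.05 rad/s); the fingers hold the handle: over 3 N on the carousel, the point between the pads within 35 mm of the handle centre, not touching the jar (all of step 2 and velocity of joint carousel between -0.05 and 0.05 rad/s and contact force between the fingers and jar_orange below 0.1 N and contact force between the fingers and carousel above 3 N and distance between the grasp point and carousel_handle below 0.035 m); the arm keeps its last pose, push and grip.
It fails at once if a loose bystander is moved more than 30 mm (distance of any of jar_blue_center, jar_green_center, pepper_mill, oil_bottle, mug, ramekin from where it was at the start of the episode above 0.03 m).
It fails at once if the orange-lidded jar falls freely (faster than 0.6 m/s while not in the fingers) (contact force between the fingers and jar_orange below 0.05 N and linear speed of jar_orange above 0.6 m/s).
It also fails if it takes over 69 s, if anything falls off the work surface, if the arm or the gripper's body presses on something with over 40 N, if the wrist force passes 120 N, or if a joint passes its speed limit or range.

### The arm

A 6-joint arm with a two-finger parallel gripper is mounted at the origin on the work surface. World frame = base frame: x ahead of the robot, y to its left, z up, the work surface at z = 0. Lengths are in m, angles in degrees, forces in N, time in s.
With the tool pointing down it reaches from about 0.3 to 0.75 m from the base axis. Payload 8.5 kg.
Tool frame: the origin (TCP) lies at the very end of the fingers, on their centre line; the grasp point (between the pads) lies 19 mm behind it (env.pinch_z is the distance from the TCP to the grasp point, in m); z points along the fingers, y is the line along which they close (so a half turn about z gives the same grasp; the last joint's range is limited). The gripper opens to 85 mm and grips with 20 to 120 N. Pads are 22 mm wide; open, the fingers measure 114 mm over their backs; the gripper's body (76 mm by 85 mm) begins 54 mm behind the grasp point. The pads swing forward as they close: fully open they stand 13 mm farther back than shut.
Start: joints at [61.748, 21.807, 74.336, -0, 83.858, -12.336], TCP at [0.151, 0.529, 0.231] pointing down, gripper open.
Joint ranges: [-178.18, 178.18], [-50.72, 133.34], [12.68, 142.11], [-81.47, 261.47], [9.98, 163.14], [-165.26, 165.26]. Speed limits (degrees/s): [136.94, 136.94, 180, 180, 180, 180].

### API

Orientations are given as a 3x3 rotation matrix whose columns are the frame's x, y, z axes.
In Python, from rig import env, viewer gives the robot as it stands.
- The arm moves only by the tool drive_tool, never from a script. Its argument "series" is a list of rows, each a list of 3 entries, a list of its own where there are three numbers: the shift along the tool's x, y, z in m, then the turn about the tool's z in degrees, then the finger opening in m, from 0 to 0.0854. A call has 1 to 20 rows; each row is the pose to reach, as a shift and turn from the pose commanded when the call began, along the tool's axes at that moment; what a row does not reach only later rows make up. A row lasts 1/10 s, in which the tool goes at most 50 mm and 8.59 degrees, less where a joint would pass 70% of its speed; a pose out of reach is approached as far as the arm can. A call with a gripper value outside its range is refused whole. The fingers move at their own pace and stop on an object; "newtons" is the grip in N (left out, the last holds). Time passes only in rows, so rows that repeat a pose let the fingers close. It gives the time, the measured TCP pose, the force, the opening and the grip force at its end, in the units of the state.
- env.observe(): the state, without advancing time (a new reading comes with each control period).
- viewer.get_image(name): name is "scene" or "top" or "wrist"; returns a dict with "img" (400x640x3 uint8, red, green, blue), "depth" (400x640 float32, m along the optical axis (not along the pixel's ray), 0 where there is no reading), "camera_matrix" (3x3 intrinsics, pixels), "rvec" (rotation vector, rad) and "tvec" (3), from world to camera coordinates, as OpenCV has them. Camera axes: x right, y down, z forward; pixel columns grow to the right and rows downward; lengths in m; the calibration is good to about 2 mm. A picture is of the moment at which its call begins.
- env.close_job(): hands the job in; it is judged then, once.
The state is a dict: "time_s": time; "q": joint angles; "qvel": joint speeds; "joint_efforts": joint torques, N m; "position": TCP position; "tool_rot": TCP orientation; "ft_force": force on the tool from outside, world axes, zero at the start; "wrist_torque": the same for the moment, N m; "grip_width": finger opening in m; "gripper_force": force on a finger pad.
Only numpy, scipy, OpenCV 4.12 (cv2) and the standard library are available. Lean on these libraries where they do the work, as an engineer would, in place of code of your own. Each camera call takes 0.05 s, during which the arm holds its last target. There are 200 camera calls.

## Working session

There is one attempt and no reset: what is moved stays moved. The work goes in short steps, Python scripts to look and compute and a tool call to move; the robot and the scene stay as the last step left them, time stands still between calls to the robot, and variables do not carry over. Pictures are saved under pics/ and viewed, at most 10 in all, crops included, and the job is handed in when it is done.

Besides the shell and the picture viewer there is one more tool, called after "Emit:" as name([rows], argument=value, ...), one row to a line, values as JSON. drive_tool: Moves the arm, as the interface text tells. Its arguments: {"type":"object","properties":{"series":{"type":"array"},"newtons":{"type":"number"}},"required":["series"]}

```bash
mkdir -p pics; cat > h.py <<'E'
import numpy as np, cv2
from rig import env, viewer
def shot(n,name=None):
    d=viewer.get_image(n)
    if name: cv2.imwrite('pics/'+name,d['img'][:,:,::-1])
    np.savez('/tmp/'+n,**d); return d
def load(n): return dict(np.load('/tmp/'+n+'.npz'))
def cloud(d):
    R=cv2.Rodrigues(d['rvec'])[0];K=d['camera_matrix'];z=d['depth']
    v,u=np.mgrid[:z.shape[0],:z.shape[1]]
    p=np.stack([(u-K[0,2])/K[0,0]*z,(v-K[1,2])/K[1,1]*z,z],-1)
    return (p-d['tvec'].ravel())@R
def atz(d,u,v,h):
    R=cv2.Rodrigues(d['rvec'])[0];K=d['camera_matrix']
    r=R.T@np.linalg.inv(K)@[u,v,1];c=-R.T@d['tvec'].ravel()
    return c+r*(h-c[2])/r[2]
E
python3 - <<'E'
from h import *
shot('top','top0.png');shot('scene','scene0.png')
s=env.observe();print(s['time_s'],s['position'],s['tool_rot'],s['grip_width'],env.pinch_z)
E
```

```text
0.1 [0.15068486 0.52867979 0.23076477] [[-9.61677088e-01  2.74183824e-01 -6.40011124e-04]
 [ 2.74184411e-01  9.61676428e-01 -1.16431153e-03]
 [ 2.96248225e-04 -1.29517279e-03 -9.99999117e-01]] 0.08525288772998943 0.0187
```

View pics/top0.png

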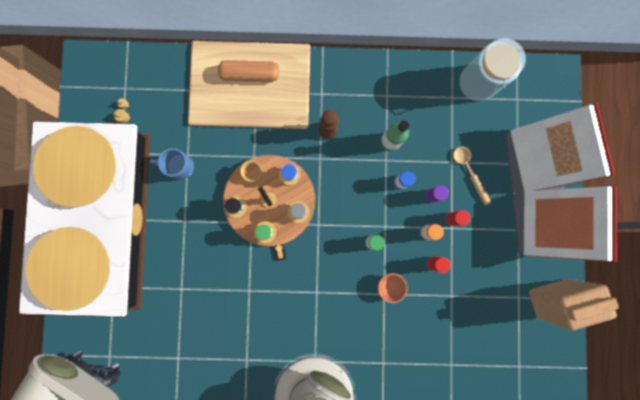

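View pics/scene0.png

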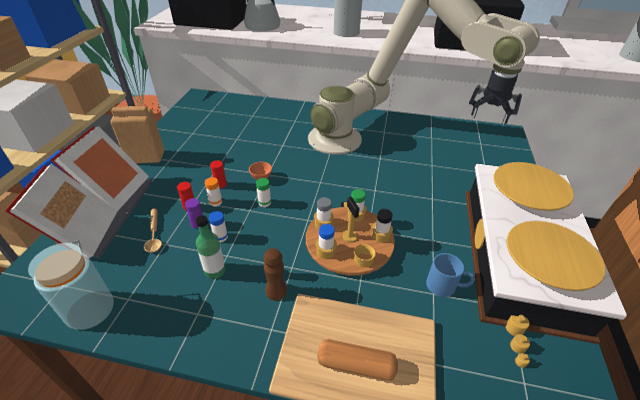

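The top view shows the orange lid at (432,232) with red look-alikes at (441,265) and (459,218). The empty ring is at (249,170), the handle near (266,195) and the pointer at (279,253).

```bash
python3 - <<'E'
from h import *
d=load('top')
im=d['img'][140:310,190:480][:,:,::-1]
im=cv2.resize(im,(783,459),interpolation=cv2.INTER_CUBIC);cv2.imwrite('pics/c1.png',im)
P=cloud(d)
for n,(u,v),h in [('orange',(432,232),.095),('red1',(441,265),.095),('red2',(459,218),.095),('purple',(440,193),.095),('green',(375,242),.095),('blue',(406,179),.095),('ramekin',(393,288),.045),('ring',(249,170),.064),('ptr',(279,253),.01),('handle',(266,195),.171),('mill',(329,122),.168)]:
    print(n,atz(d,u,v,h).round(4),P[v,u].round(3))
# lid top centers from depth
hsv=cv2.cvtColor(d['img'],cv2.COLOR_RGB2HSV)
print(hsv[232,432])
E
```

```text
orange [ 0.4843 -0.3172  0.095 ] [ 0.484 -0.317  0.094]
red1 [ 0.3933 -0.3428  0.095 ] [ 0.393 -0.343  0.096]
red2 [ 0.5254 -0.3929  0.095 ] [ 0.525 -0.393  0.095]
purple [ 0.5945 -0.3391  0.095 ] [ 0.595 -0.34   0.092]
green [ 0.4524 -0.158   0.095 ] [ 0.452 -0.158  0.093]
blue [ 0.6316 -0.2428  0.095 ] [ 0.632 -0.243  0.095]
ramekin [ 0.3215 -0.2188  0.045 ] [ 0.317 -0.227 -0.   ]
ring [0.6496 0.2043 0.064 ] [0.654 0.209 0.03 ]
ptr [0.412  0.1139 0.01  ] [0.412 0.114 0.013]
handle [0.5698 0.1432 0.171 ] [0.57  0.143 0.172]
mill [ 0.7712 -0.0192  0.168 ] [ 0.772 -0.019  0.164]
[ 14 167 248]
```

View pics/c1.png

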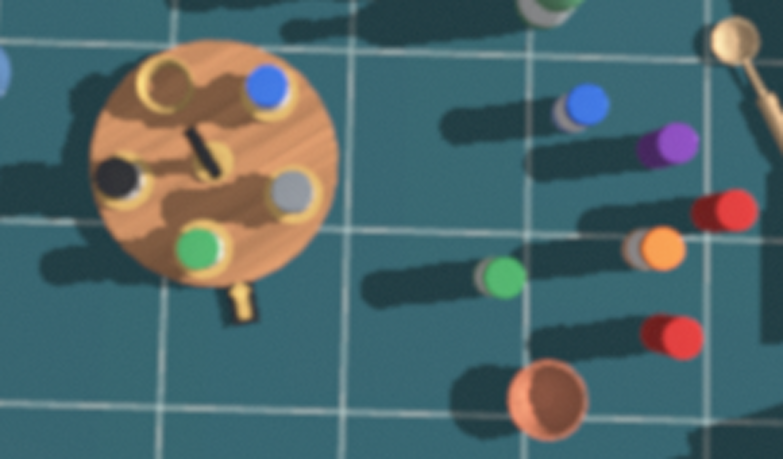

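```bash
cat >> h.py <<'E'
def top_circ(P,c,r,zlo,zhi):
    m=(np.hypot(P[...,0]-c[0],P[...,1]-c[1])<r)&(P[...,2]>zlo)&(P[...,2]<zhi)
    q=P[m][:,:2].astype(np.float32); (x,y),rr=cv2.minEnclosingCircle(q)
    return np.array([x,y]),rr,q.mean(0),len(q)
E
python3 - <<'E'
from h import *
d=load('top');P=cloud(d)
for n,c,z in [('orange',(.484,-.32),.095),('ring rim',(.65,.20),.064)]:
    print(n,top_circ(P,c,.035,z-.008,z+.006))
print('table',top_circ(P,(.565,.135),.16,.024,.036))
print('handle',top_circ(P,(.57,.14),.04,.163,.178))
def px(cu,cv):return cu/2.7+190,cv/2.7+140
for n,p,h in [('orange',(663,249),.095),('ring',(165,84),.064),('disc',(214,163),.03),('h1',(188,129),.171),('h2',(217,176),.171),('ptr',(241,303),.012)]:
    print(n,atz(d,*px(*p),h).round(4))
s=env.observe();R=s['tool_rot']
print('shift',R.T@(np.array([.484,-.322,.231])-s['position']))
E
```

```text
orange (array([ 0.48436689, -0.32576075]), 0.02215462550520897, array([ 0.4844537, -0.3244705], dtype=float32), 187)
ring rim (array([0.64621097, 0.20020981]), 0.03065638244152069, array([0.6490324, 0.2019938], dtype=float32), 133)
table (array([0.56745005, 0.14881964]), 0.1349881887435913, array([0.5680456 , 0.14947267], dtype=float32), 4536)
handle (array([0.56731415, 0.14874899]), 0.02735828422009945, array([0.5670018, 0.1483485], dtype=float32), 106)
orange [ 0.4839 -0.3272  0.095 ]
ring [0.6465 0.1981 0.064 ]
disc [0.5658 0.146  0.03  ]
h1 [0.5885 0.1606 0.171 ]
h2 [0.5431 0.1307 0.171 ]
ptr [0.4143 0.1131 0.012 ]
shift [-5.53784602e-01 -7.26689383e-01  5.41901494e-04]
```

Emit:
drive_tool([
  [[-0.555, -0.73, -0.02], 0, 0.07],
  [[-0.555, -0.73, -0.02], 0, 0.07],
  [[-0.555, -0.73, -0.02], 0, 0.07],
  [[-0.555, -0.73, -0.02], 0, 0.07],
  [[-0.555, -0.73, -0.02], 0, 0.07],
  [[-0.555, -0.73, -0.02], 0, 0.07],
  [[-0.555, -0.73, -0.02], 0, 0.07],
  [[-0.555, -0.73, -0.02], 0, 0.07],
  [[-0.555, -0.73, -0.02], 0, 0.07],
  [[-0.555, -0.73, -0.02], 0, 0.07],
  [[-0.555, -0.73, -0.02], 0, 0.07],
  [[-0.555, -0.73, -0.02], 0, 0.07],
  [[-0.555, -0.73, -0.02], 0, 0.07],
  [[-0.555, -0.73, -0.02], 0, 0.07],
  [[-0.555, -0.73, -0.02], 0, 0.07],
  [[-0.555, -0.73, -0.02], 0, 0.07],
  [[-0.555, -0.73, -0.02], 0, 0.07],
  [[-0.555, -0.73, -0.02], 0, 0.07],
  [[-0.555, -0.73, -0.02], 0, 0.07],
  [[-0.555, -0.73, -0.02], 0, 0.07],
])

```text
time_s: 2.1
position: [0.4845, -0.3274, 0.2499]
tool_rot: [[-0.961, 0.276, -0.001], [0.276, 0.961, 0.001], [0.002, 0.001, -1.0]]
ft_force: [-1.3, -0.0, -0.3]
grip_width: 0.07
gripper_force: 0.0
```

Emit:
drive_tool([
  [[0, 0, 0.03], 0, 0.07],
  [[0, 0, 0.03], 0, 0.07],
  [[0, 0, 0.03], 0, 0.07],
  [[0, 0, 0.03], 0, 0.07],
])

```text
time_s: 2.5
position: [0.4846, -0.325, 0.2228]
tool_rot: [[-0.962, 0.274, 0.001], [0.274, 0.962, -0.001], [-0.002, -0.001, -1.0]]
ft_force: [-0.7, -0.9, -0.1]
grip_width: 0.07
gripper_force: 0.0
```

```bash
python3 - <<'E'
from h import *
d=shot('wrist','w1.png');P=cloud(d)
print(top_circ(P,(.484,-.3255),.035,.087,.102))
s=env.observe();R=s['tool_rot'];print(s['time_s'],s['position'],R.round(4),s['grip_width'])
print('shift',R.T@(np.array([.4843,-.3255,.051])-s['position']))
E
```

```text
(array([ 0.48581734, -0.32750767]), 0.021509798243641853, array([ 0.4845049 , -0.32710233], dtype=float32), 1951)
2.55 [ 0.48462644 -0.32512925  0.22278501] [[-0.9618  0.2738  0.0015]
 [ 0.2738  0.9618 -0.0015]
 [-0.0019 -0.0011 -1.    ]] 0.06979101326187398
shift [ 0.00053184 -0.00026557  0.17178469]
```

View pics/w1.png

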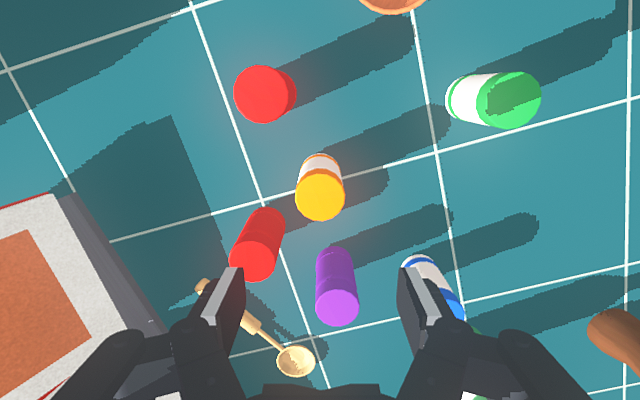

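The jar is at (320,195), centred between the open fingers, and the red and purple ones are clear of the finger paths. I'll descend and grip.

Emit:
drive_tool([
  [[-0.001, -0.002, 0.04], 0, 0.07],
  [[-0.001, -0.002, 0.08], 0, 0.07],
  [[-0.001, -0.002, 0.11], 0, 0.07],
  [[-0.001, -0.002, 0.14], 0, 0.07],
  [[-0.001, -0.002, 0.16], 0, 0.07],
  [[-0.001, -0.002, 0.17], 0, 0.07],
  [[-0.001, -0.002, 0.17], 0, 0.07],
  [[-0.001, -0.002, 0.17], 0, 0.038],
  [[-0.001, -0.002, 0.17], 0, 0.038],
  [[-0.001, -0.002, 0.17], 0, 0.038],
  [[-0.001, -0.002, 0.17], 0, 0.038],
  [[-0.001, -0.002, 0.17], 0, 0.038],
  [[-0.001, -0.002, 0.17], 0, 0.038],
  [[-0.001, -0.002, 0.17], 0, 0.038],
], newtons=30)

```text
time_s: 3.95
position: [0.4854, -0.3278, 0.0528]
tool_rot: [[-0.962, 0.274, 0.002], [0.274, 0.962, -0.002], [-0.002, -0.001, -1.0]]
ft_force: [0.9, 2.4, 6.4]
grip_width: 0.0423
gripper_force: 30.0
```

Emit:
drive_tool([
  [[0, 0, -0.01], 0, 0.038],
  [[0, 0, -0.04], 0, 0.038],
  [[0, 0, -0.08], 0, 0.038],
  [[0, 0, -0.12], 0, 0.038],
  [[0, 0, -0.16], 0, 0.038],
  [[0, 0, -0.19], 0, 0.038],
  [[0, 0, -0.2], 0, 0.038],
  [[0, 0.02, -0.2], 0, 0.038],
  [[-0.001, 0.06, -0.2], 0, 0.038],
  [[-0.002, 0.1, -0.2], 0, 0.038],
  [[-0.003, 0.14, -0.2], 0, 0.038],
  [[-0.004, 0.18, -0.2], 0, 0.038],
  [[-0.005, 0.22, -0.2], 0, 0.038],
  [[-0.005, 0.26, -0.2], 0, 0.038],
  [[-0.006, 0.3, -0.2], 0, 0.038],
  [[-0.007, 0.34, -0.2], 0, 0.038],
  [[-0.008, 0.38, -0.2], 0, 0.038],
  [[-0.009, 0.42, -0.2], 0, 0.038],
  [[-0.01, 0.46, -0.2], 0, 0.038],
  [[-0.01, 0.49, -0.2], 0, 0.038],
])

```text
time_s: 5.95
position: [0.6286, 0.1432, 0.2499]
tool_rot: [[-0.962, 0.273, -0.002], [0.273, 0.962, 0.0], [0.002, -0.001, -1.0]]
ft_force: [-0.2, -0.2, -0.6]
grip_width: 0.0426
gripper_force: 30.8
```

Emit:
drive_tool([
  [[0, 0.03, 0], 0, 0.038],
  [[0, 0.05, 0], 0, 0.038],
  [[0, 0.06, 0.01], 0, 0.038],
  [[0, 0.062, 0.03], 0, 0.038],
  [[0, 0.062, 0.05], 0, 0.038],
  [[0, 0.062, 0.07], 0, 0.038],
  [[0, 0.062, 0.07], 0, 0.038],
  [[0, 0.062, 0.07], 0, 0.038],
])

```text
time_s: 6.75
position: [0.6456, 0.2001, 0.181]
tool_rot: [[-0.961, 0.275, -0.001], [0.275, 0.961, -0.0], [0.001, -0.001, -1.0]]
ft_force: [0.4, -0.4, -1.2]
grip_width: 0.0423
gripper_force: 30.8
```

```bash
python3 - <<'E'
from h import *
for n in('scene','top','wrist'):
    d=shot(n)
    if n!='top':
        R=cv2.Rodrigues(d['rvec'])[0];K=d['camera_matrix']
        p=K@(R@[.646,.2,.12]+d['tvec'].ravel());u,v=(p[:2]/p[2]).astype(int);print(n,u,v)
        u0=np.clip(u-100,0,440);v0=np.clip(v-75,0,250);print(u0,v0)
        cv2.imwrite(f'pics/{n}2.png',cv2.resize(d['img'][v0:v0+150,u0:u0+200,::-1],(800,600),interpolation=cv2.INTER_CUBIC) if n=='scene' else d['img'][:,:,::-1])
s=env.observe();print(s['time_s'],s['position'],s['tool_rot'].round(4),s['grip_width'],s['ft_force'])
E
```

```text
scene 367 238
267 163
wrist 321 224
221 149
6.9 [0.64614952 0.20038523 0.18247058] [[-9.616e-01  2.745e-01  1.900e-03]
 [ 2.745e-01  9.616e-01  2.000e-04]
 [-1.800e-03  7.000e-04 -1.000e+00]] 0.0424805960825727 [-0.16265171  0.49670977 -0.44972253]
```

View pics/scene2.png

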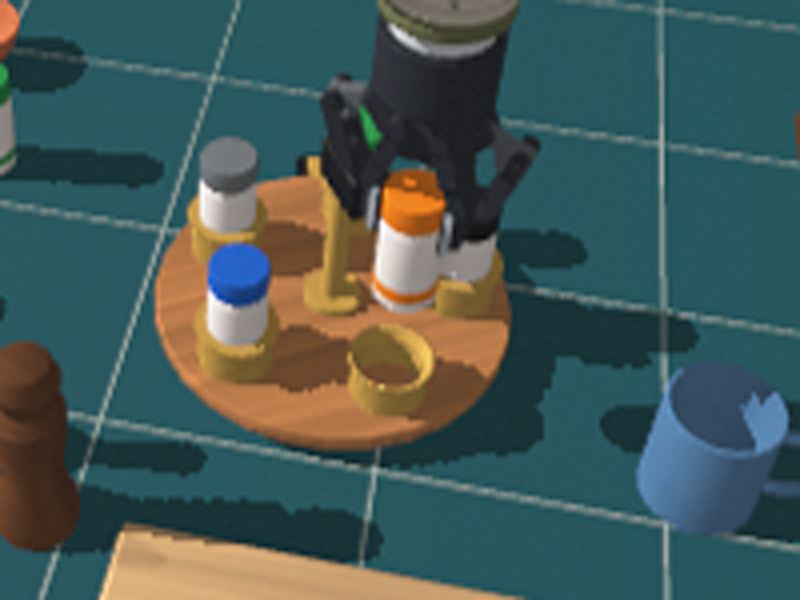

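View pics/wrist2.png

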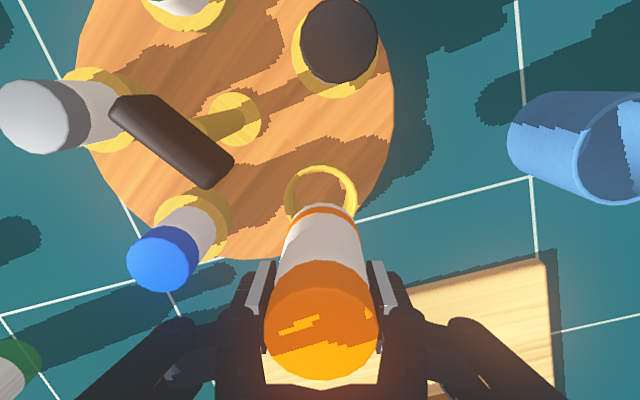

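The jar hangs upright over the ring (scene crop: jar foot at (405,300), ring at (390,360); wrist: ring at (320,195)). I'll measure both in the same cameras.

```bash
python3 - <<'E'
from h import *
from scipy.optimize import least_squares
for n in('scene','wrist'):
    d=load(n);P=cloud(d);h=cv2.cvtColor(d['img'],cv2.COLOR_RGB2HSV)
    r=np.hypot(P[...,0]-.646,P[...,1]-.2)
    dark=h[...,2]<90
    m=(r<.03)&(P[...,2]>.138)&(P[...,2]<.218)&~dark
    # only white / orange pixels
    m&=((h[...,1]<60)&(P[...,2]<.19))|((h[...,0]>5)&(h[...,0]<25)&(h[...,1]>130))
    q=P[m]
    f=lambda p:np.hypot(q[:,0]-p[0]-p[2]*(q[:,2]-.16),q[:,1]-p[1]-p[3]*(q[:,2]-.16))-.0215
    o=least_squares(f,[.646,.2,0,0],loss='soft_l1',f_scale=.002)
    print(n,'jar@z.16',o.x.round(4),len(q),np.abs(o.fun).mean(),'zmin',np.percentile(P[(r<.03)&(P[...,2]>.1)][:,2],1), 'foot xy',o.x[:2]-.03*o.x[2:])
    # ring: outer wall/rim points
    m=(r<.04)&(P[...,2]>.056)&(P[...,2]<.068);q=P[m]
    (x,y),rr=cv2.minEnclosingCircle(q[:,:2].astype(np.float32));print(' rim',x,y,rr,len(q),'zmax',q[:,2].max())
    m=(r<.04)&(P[...,2]>.036)&(P[...,2]<.066);q=P[m]
    o=least_squares(lambda p:np.hypot(q[:,0]-p[0],q[:,1]-p[1])-p[2],[.646,.2,.029],loss='soft_l1',f_scale=.001);print(' wall',o.x,len(q))
    print(' table',top_circ(P,(.567,.149),.145,.026,.034))
    m=(np.hypot(P[...,0]-.567,P[...,1]-.149)<.04)&(P[...,2]>.14)&(P[...,2]<.18)&(h[...,2]<90)
    q=P[m];t=q[q[:,2]>.166];print(' handle',cv2.minAreaRect(t[:,:2].astype(np.float32)) if len(t)>5 else 0)
E
```

```text
scene jar@z.16 [ 0.6442  0.1989  0.0012 -0.0095] 270 0.0008741370212737162 zmin 0.13674886674576525 foot xy [0.64416699 0.19919051]
 rim 0.646064043045044 0.19734013080596924 0.03142368793487549 146 zmax 0.06766020860840744
 wall [0.64816578 0.19748644 0.02576151] 282
 table (array([0.56610119, 0.14710096]), 0.13684184849262238, array([0.6053012 , 0.14792076], dtype=float32), 2115)
 handle ((0.5714699625968933, 0.14447085559368134), (0.05432942137122154, 0.007722716778516769), 34.720703125)
wrist jar@z.16 [ 0.647   0.2     0.0013 -0.0135] 4250 0.00030740038905482296 zmin 0.1433748580482908 foot xy [0.64700502 0.20043346]
 rim 0.6477665901184082 0.19855234026908875 0.03039541281759739 1070 zmax 0.06599008664926626
 wall [0.64630595 0.19890088 0.026076  ] 1345
 table (array([0.56782365, 0.1466981 ]), 0.13490116596221924, array([0.5694473, 0.1516267], dtype=float32), 41036)
 handle ((0.5684953927993774, 0.14798778295516968), (0.05486662685871124, 0.013788649812340736), 33.57594299316406)
```

Emit:
drive_tool([
  [[-0.001, -0.001, 0.02], 0, 0.038],
  [[-0.001, -0.001, 0.04], 0, 0.038],
  [[-0.001, -0.001, 0.055], 0, 0.038],
  [[-0.001, -0.001, 0.06], 0, 0.038],
  [[-0.001, -0.001, 0.065], 0, 0.038],
  [[-0.001, -0.001, 0.07], 0, 0.038],
  [[-0.001, -0.001, 0.075], 0, 0.038],
  [[-0.001, -0.001, 0.078], 0, 0.038],
  [[-0.001, -0.001, 0.08], 0, 0.038],
  [[-0.001, -0.001, 0.08], 0, 0.038],
])

```text
time_s: 7.9
position: [0.6464, 0.1993, 0.1012]
tool_rot: [[-0.962, 0.274, -0.0], [0.274, 0.962, -0.0], [0.0, -0.0, -1.0]]
ft_force: [-0.4, 0.2, -0.9]
grip_width: 0.0422
gripper_force: 30.9
```

No contact, and the foot is inside the ring at about z 0.049. I'll lower it the rest of the way slowly.

Emit:
drive_tool([
  [[0, 0, 0.004], 0, 0.038],
  [[0, 0, 0.008], 0, 0.038],
  [[0, 0, 0.011], 0, 0.038],
  [[0, 0, 0.014], 0, 0.038],
  [[0, 0, 0.016], 0, 0.038],
  [[0, 0, 0.016], 0, 0.038],
])

```text
time_s: 8.5
position: [0.6463, 0.1993, 0.0849]
tool_rot: [[-0.962, 0.274, -0.001], [0.274, 0.962, -0.0], [0.001, -0.0, -1.0]]
ft_force: [0.2, 0.5, -1.7]
grip_width: 0.0422
gripper_force: 30.9
```

Emit:
drive_tool([
  [[0, 0, 0.001], 0, 0.038],
  [[0, 0, 0.002], 0, 0.038],
  [[0, 0, 0.002], 0, 0.038],
  [[0, 0, 0.002], 0, 0.038],
])

```text
time_s: 8.9
position: [0.6465, 0.1994, 0.0834]
tool_rot: [[-0.962, 0.274, 0.0], [0.274, 0.962, 0.0], [-0.0, 0.0, -1.0]]
ft_force: [-0.4, -0.5, -1.5]
grip_width: 0.0423
gripper_force: 30.9
```

Emit:
drive_tool([
  [[0, 0, 0.001], 0, 0.038],
  [[0, 0, 0.0015], 0, 0.038],
  [[0, 0, 0.002], 0, 0.038],
  [[0, 0, 0.002], 0, 0.038],
])

```text
time_s: 9.3
position: [0.6469, 0.1993, 0.0828]
tool_rot: [[-0.962, 0.274, 0.002], [0.274, 0.962, 0.0], [-0.002, 0.001, -1.0]]
ft_force: [-1.5, -2.3, 7.4]
grip_width: 0.0423
gripper_force: 30.8
```

The force shows the jar is standing on the turntable, so I'll let go and rise.

Emit:
drive_tool([
  [[0, 0, 0], 0, 0.05],
  [[0, 0, 0], 0, 0.065],
  [[0, 0, 0], 0, 0.065],
  [[0, 0, 0], 0, 0.065],
  [[0, 0, 0], 0, 0.065],
  [[0, 0, 0], 0, 0.065],
  [[0, 0, 0], 0, 0.065],
  [[0, 0, -0.02], 0, 0.065],
  [[0, 0, -0.05], 0, 0.065],
  [[0, 0, -0.09], 0, 0.065],
  [[0, 0, -0.12], 0, 0.065],
  [[0, 0, -0.14], 0, 0.065],
  [[0, 0, -0.14], 0, 0.065],
  [[0, 0, -0.14], 0, 0.065],
])

```text
time_s: 10.7
position: [0.6462, 0.1993, 0.2205]
tool_rot: [[-0.962, 0.274, -0.001], [0.274, 0.962, -0.0], [0.001, -0.0, -1.0]]
ft_force: [0.0, -0.1, -0.9]
grip_width: 0.0651
gripper_force: 0.0
```

```bash
python3 - <<'E'
from h import *
d=shot('wrist');dt=shot('top');ds=shot('scene');P=cloud(d);h=cv2.cvtColor(d['img'],cv2.COLOR_RGB2HSV)
print('jar top',top_circ(P,(.646,.199),.03,.118,.131))
a=d['img'][:,:,::-1];b=cv2.resize(ds['img'][163:313,267:467,::-1],(533,400));cv2.imwrite('pics/w3.png',cv2.resize(np.hstack([a,b]),(800,273)))
for n,D in(('wrist',d),('top',dt)):
    Q=cloud(D);m=(np.hypot(Q[...,0]-.567,Q[...,1]-.148)<.04)&(Q[...,2]>.163)&(Q[...,2]<.178)
    q=Q[m]
    if len(q)>8: print(n,cv2.minAreaRect(q[:,:2].astype(np.float32)),len(q))
    print(n,'disc',top_circ(Q,(.567,.148),.145,.025,.035))
# pointer from top: brass above z~.005 outside disc
Q=cloud(dt);dd=np.hypot(Q[...,0]-.567,Q[...,1]-.148);H=cv2.cvtColor(dt['img'],cv2.COLOR_RGB2HSV)
m=(dd>.14)&(dd<.2)&(H[...,0]>12)&(H[...,0]<32)&(H[...,1]>90)&(Q[...,0]<.5)
q=Q[m];print('ptr',q.mean(0),len(q),np.degrees(np.arctan2(q[:,1].mean()-.148,q[:,0].mean()-.567)))
s=env.observe();print(s['time_s'],s['position'],s['q'])
E
```

```text
jar top (array([0.64695764, 0.19945362]), 0.021551232784986496, array([0.6456868 , 0.19983512], dtype=float32), 2419)
wrist ((0.5683646202087402, 0.14712542295455933), (0.05589205026626587, 0.014454743824899197), 33.00184631347656) 2570
wrist disc (array([0.56791043, 0.14689521]), 0.13493762910366058, array([0.56549954, 0.15085928], dtype=float32), 34066)
top ((0.5659171938896179, 0.14770349860191345), (0.052063483744859695, 0.013644114136695862), 32.18840026855469) 82
top disc (array([0.56722546, 0.1486468 ]), 0.13465458154678345, array([0.57218474, 0.11509915], dtype=float32), 2767)
ptr [0.44515178 0.06332008 0.83345752] 182 -145.20215757354944
10.85 [0.64602627 0.19923585 0.21955122] [ 7.13111851e+00  3.55395811e+01  5.23635876e+01 -7.30178400e-04
  9.22679435e+01 -6.69480199e+01]
```

View pics/w3.png

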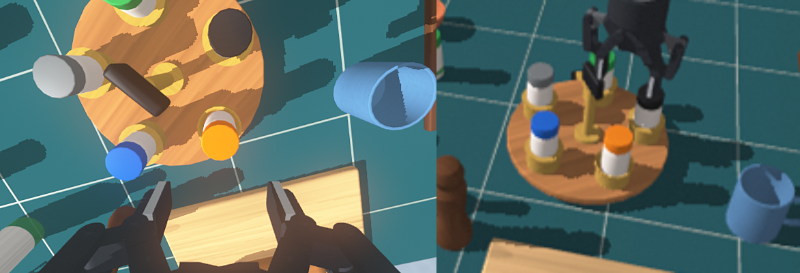

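Emit:
drive_tool([
  [[0.02, -0.02, 0], 8, 0.05],
  [[0.04, -0.05, 0], 16, 0.05],
  [[0.061, -0.071, 0], 24, 0.05],
  [[0.061, -0.071, 0], 32, 0.05],
  [[0.061, -0.071, 0], 40, 0.05],
  [[0.061, -0.071, 0], 48, 0.05],
  [[0.061, -0.071, 0], 56, 0.05],
  [[0.061, -0.071, 0], 64, 0.05],
  [[0.061, -0.071, 0], 72, 0.05],
  [[0.061, -0.071, 0], 80, 0.05],
  [[0.061, -0.071, 0], 88, 0.05],
  [[0.061, -0.071, 0], 96, 0.05],
  [[0.061, -0.071, 0], 104, 0.05],
  [[0.061, -0.071, 0], 112, 0.05],
  [[0.061, -0.071, 0], 120, 0.05],
  [[0.061, -0.071, 0], 127, 0.05],
  [[0.061, -0.071, 0], 131, 0.05],
  [[0.061, -0.071, 0], 131, 0.05],
  [[0.061, -0.071, 0], 131, 0.05],
  [[0.061, -0.071, 0], 131, 0.05],
])

```text
time_s: 12.85
position: [0.5682, 0.1478, 0.221]
tool_rot: [[0.837, 0.547, -0.001], [0.547, -0.837, -0.0], [-0.001, -0.0, -1.0]]
ft_force: [0.3, -0.1, 0.4]
grip_width: 0.0502
gripper_force: 0.0
```

```bash
python3 - <<'E'
from h import *
s=env.observe();print(s['time_s'],s['position'],s['tool_rot'].round(3),s['q'].round(1))
d=load('top');im=cv2.imread('pics/top0.png')[:,:,::-1]
H=cv2.cvtColor(im,cv2.COLOR_RGB2HSV)
m=np.zeros(H.shape[:2],bool);m[243:263,270:290]=1
m&=(H[...,0]>12)&(H[...,0]<32)&(H[...,1]>100)&(H[...,2]>130)
v,u=np.nonzero(m);w=np.array([atz(d,a,b,.012) for a,b in zip(u,v)])
far=w-[.5676,.148,0];r=np.hypot(far[:,0],far[:,1]);far=far[r>.136];r=r[r>.136]
print(len(r),r.min(),r.max(),np.degrees(np.arctan2(far[:,1].mean(),far[:,0].mean()))%360)
vx=cv2.fitLine(far[:,:2].astype(np.float32),cv2.DIST_L2,0,.01,.01).ravel();print('line dir',np.degrees(np.arctan2(vx[1],vx[0]))%180+180)
w=shot('wrist');Q=cloud(w);m=(np.hypot(Q[...,0]-.567,Q[...,1]-.148)<.04)&(Q[...,2]>.163)&(Q[...,2]<.178)
q=Q[m]
if len(q)>8: print(cv2.minAreaRect(q[:,:2].astype(np.float32)),len(q))
E
```

```text
12.85 [0.56823433 0.14778085 0.22097782] [[ 0.837  0.547 -0.001]
 [ 0.547 -0.837 -0.   ]
 [-0.001 -0.    -1.   ]] [ 3.  26.  69.2 -0.  84.8 59.9]
73 0.13623984039309997 0.17427224632548705 193.09540499211866
line dir 193.70021
((0.5692110657691956, 0.14752429723739624), (0.05540808290243149, 0.014031138271093369), 33.7501335144043) 1816
```

Emit:
drive_tool([
  [[0, 0, 0.03], 0, 0.05],
  [[0, 0, 0.06], 0, 0.05],
  [[0, 0, 0.075], 0, 0.05],
  [[0, 0, 0.08], 0, 0.05],
  [[0, 0, 0.08], 0, 0.05],
  [[0, 0, 0.08], 0, 0.01],
  [[0, 0, 0.08], 0, 0.01],
  [[0, 0, 0.08], 0, 0.01],
  [[0, 0, 0.08], 0, 0.01],
  [[0, 0, 0.08], 0, 0.01],
  [[0, 0, 0.08], 0, 0.01],
  [[0, 0, 0.08], 0, 0.01],
  [[0, 0, 0.08], 0, 0.01],
  [[0, 0, 0.08], 0, 0.01],
], newtons=40)

```text
time_s: 14.3
position: [0.5688, 0.1477, 0.1424]
tool_rot: [[0.838, 0.546, 0.002], [0.546, -0.838, -0.0], [0.002, 0.001, -1.0]]
ft_force: [-0.5, -0.7, 6.1]
grip_width: 0.0138
gripper_force: 41.3
```

Emit:
drive_tool([
  [[0, 0, 0], -2, 0.01],
  [[0, 0, 0], -5, 0.01],
  [[0, 0, 0], -9, 0.01],
  [[0, 0, 0], -14, 0.01],
  [[0, 0, 0], -19, 0.01],
  [[0, 0, 0], -24, 0.01],
  [[0, 0, 0], -29, 0.01],
  [[0, 0, 0], -34, 0.01],
  [[0, 0, 0], -39, 0.01],
  [[0, 0, 0], -44, 0.01],
  [[0, 0, 0], -49, 0.01],
  [[0, 0, 0], -54, 0.01],
  [[0, 0, 0], -59, 0.01],
  [[0, 0, 0], -64, 0.01],
  [[0, 0, 0], -69, 0.01],
  [[0, 0, 0], -73, 0.01],
  [[0, 0, 0], -76, 0.01],
  [[0, 0, 0], -78, 0.01],
  [[0, 0, 0], -79, 0.01],
  [[0, 0, 0], -79, 0.01],
])

```text
time_s: 16.3
position: [0.5685, 0.1478, 0.1424]
tool_rot: [[-0.376, 0.926, 0.001], [0.926, 0.376, 0.0], [-0.0, 0.001, -1.0]]
ft_force: [-1.7, -0.2, 7.1]
grip_width: 0.0135
gripper_force: 41.5
```

Emit:
drive_tool([
  [[0, 0, 0], -2, 0.01],
  [[0, 0, 0], -5, 0.01],
  [[0, 0, 0], -9, 0.01],
  [[0, 0, 0], -14, 0.01],
  [[0, 0, 0], -19, 0.01],
  [[0, 0, 0], -24, 0.01],
  [[0, 0, 0], -29, 0.01],
  [[0, 0, 0], -34, 0.01],
  [[0, 0, 0], -39, 0.01],
  [[0, 0, 0], -44, 0.01],
  [[0, 0, 0], -49, 0.01],
  [[0, 0, 0], -54, 0.01],
  [[0, 0, 0], -59, 0.01],
  [[0, 0, 0], -64, 0.01],
  [[0, 0, 0], -69, 0.01],
  [[0, 0, 0], -74, 0.01],
  [[0, 0, 0], -78, 0.01],
  [[0, 0, 0], -80, 0.01],
  [[0, 0, 0], -81, 0.01],
  [[0, 0, 0], -81, 0.01],
])

```text
time_s: 18.3
position: [0.5684, 0.1476, 0.1424]
tool_rot: [[-0.974, -0.227, 0.001], [-0.227, 0.974, -0.0], [-0.001, -0.001, -1.0]]
ft_force: [-1.6, -1.7, 7.8]
grip_width: 0.0134
gripper_force: 41.6
```

```bash
python3 - <<'E'
from h import *
dt=shot('top');ds=shot('scene');w=shot('wrist')
a=cv2.resize(dt['img'][130:280,200:340,::-1],(400,429));b=cv2.resize(ds['img'][163:313,267:417,::-1],(400,400));c=np.zeros((429,800,3),np.uint8);c[:,:400]=a;c[:400,400:]=b
cv2.imwrite('pics/f.png',c)
for n,D in(('top',dt),('scene',ds),('wrist',w)):
    P=cloud(D);H=cv2.cvtColor(D['img'],cv2.COLOR_RGB2HSV)
    m=(P[...,2]>.117)&(P[...,2]<.132)&(H[...,0]>5)&(H[...,0]<22)&(H[...,1]>140)&(np.hypot(P[...,0]-.475,P[...,1]-.126)<.04)
    q=P[m]
    if len(q)>4: print(n,cv2.minEnclosingCircle(q[:,:2].astype(np.float32)),len(q))
s=env.observe();print(s['time_s'],s['position'],s['tool_rot'].round(3),s['ft_force'],s['gripper_force'],s['grip_width'],'front',np.array([.5676,.148])+.095*np.array([np.cos(np.radians(193.2)),np.sin(np.radians(193.2))]))
E
```

```text
scene ((0.4743127226829529, 0.12369737029075623), 0.021027948707342148) 28
wrist ((0.4763000011444092, 0.12408257275819778), 0.021550001576542854) 7572
18.45 [0.5683546  0.14757295 0.14236332] [[-0.974 -0.226  0.001]
 [-0.226  0.974 -0.   ]
 [-0.001 -0.001 -1.   ]] [-2.70454633 -2.06544321  7.03236819] 41.5877366065979 0.013418754963821685 front [0.47511    0.12630667]
```

View pics/f.png

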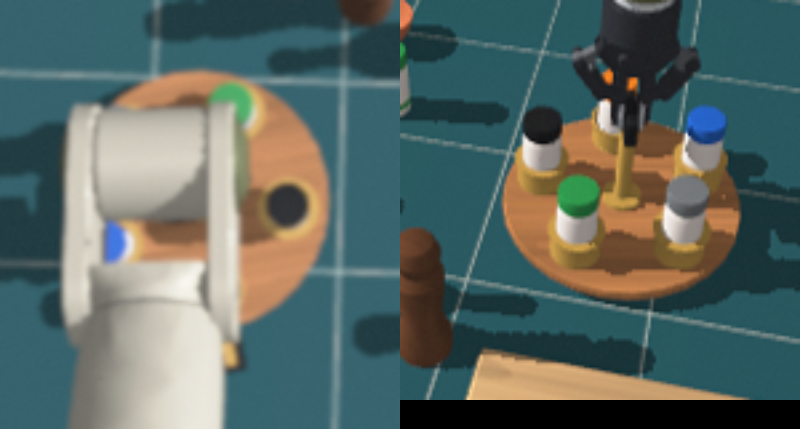

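The jar is about 2.5 mm from the pointer spot, and the handle is still gripped at about 41 N. I'll settle briefly and hand in.

Emit:
drive_tool([
  [[0, 0, 0], 0, 0.01],
  [[0, 0, 0], 0, 0.01],
  [[0, 0, 0], 0, 0.01],
  [[0, 0, 0], 0, 0.01],
  [[0, 0, 0], 0, 0.01],
])

```text
time_s: 18.95
position: [0.5684, 0.1476, 0.1424]
tool_rot: [[-0.974, -0.226, 0.001], [-0.226, 0.974, -0.0], [-0.001, -0.001, -1.0]]
ft_force: [-1.9, -1.6, 7.8]
grip_width: 0.0138
gripper_force: 41.6
```

```bash
python3 -c "
from rig import env
print(env.close_job())"
```

```text
the job is handed in; nothing more can be done
None
```

The job is handed in, with no verdict shown: the orange-lidded jar stands in its ring, measured about 2.5 mm from the spot at the pointer, and the gripper still holds the handle at about 41 N.

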